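# Turn the stock flags on a dispensary bin board

## Task

The vial bins on the dispensing bench have just been checked, and each stands in front of its own hinged flag on the board: with your fingertips, push the flags round so that only the full bins show the solid disc to the robot's side, and every bin that is not full shows the open ring. Leave every flag fully home, flat along the rail against its stop, and only push the flags, never pinch them between the fingers. Do not shift or lift the bins, the bottle, the jar, the mortar or the scale.

Things in the scene. Friction and masses are not known exactly. Their poses are not given: they have to be found in the camera images.
- flag_a (a joint): Angle of bin_a's flag about its pin. 0 = home, plate along the rail on the post's +y side, open ring to the robot; pi = home on the post's -y side, solid black disc to the robot. Between, it swings through the robot's side (pi/2: along the post's -x); grows counter-clockwise from above. Light friction (under 1 N at the plate), hard stops at 0 and pi; stays where left. Starts near 0.
- flag_b (a joint): Angle of bin_b's flag about its pin. 0 = home, plate along the rail on the post's +y side, open ring to the robot; pi = home on the post's -y side, solid black disc to the robot. Between, it swings through the robot's side (pi/2: along the post's -x); grows counter-clockwise from above. Light friction (under 1 N at the plate), hard stops at 0 and pi; stays where left. Starts left part-way, anywhere from 0.4 to 2.5.
- flag_c (a joint): Angle of bin_c's flag about its pin. 0 = home, plate along the rail on the post's +y side, open ring to the robot; pi = home on the post's -y side, solid black disc to the robot. Between, it swings through the robot's side (pi/2: along the post's -x); grows counter-clockwise from above. Light friction (under 1 N at the plate), hard stops at 0 and pi; stays where left. Starts near pi.
- flag_d (a joint): Angle of bin_d's flag about its pin. 0 = home, plate along the rail on the post's +y side, open ring to the robot; pi = home on the post's -y side, solid black disc to the robot. Between, it swings through the robot's side (pi/2: along the post's -x); grows counter-clockwise from above. Light friction (under 1 N at the plate), hard stops at 0 and pi; stays where left. Starts near 0.
- post_a: Hinge post of bin_a's flag, fixed on the board's top rail: grey saddle 28x38x10 mm with two 12 mm high stop lugs behind the flag (within 18 mm of the pin), upright steel pin of radius 3 mm, cap 66 mm above the origin. Origin: pin axis, saddle underside, 74 mm above the table. z up, +x to the back of the board (away from the robot), y along the rail. Posts stand 120 mm apart, in any order.
- post_b: Hinge post of bin_b's flag, fixed on the board's top rail: grey saddle 28x38x10 mm with two 12 mm high stop lugs behind the flag (within 18 mm of the pin), upright steel pin of radius 3 mm, cap 66 mm above the origin. Origin: pin axis, saddle underside, 74 mm above the table. z up, +x to the back of the board (away from the robot), y along the rail. Posts stand 120 mm apart, in any order.
- post_c: Hinge post of bin_c's flag, fixed on the board's top rail: grey saddle 28x38x10 mm with two 12 mm high stop lugs behind the flag (within 18 mm of the pin), upright steel pin of radius 3 mm, cap 66 mm above the origin. Origin: pin axis, saddle underside, 74 mm above the table. z up, +x to the back of the board (away from the robot), y along the rail. Posts stand 120 mm apart, in any order.
- post_d: Hinge post of bin_d's flag, fixed on the board's top rail: grey saddle 28x38x10 mm with two 12 mm high stop lugs behind the flag (within 18 mm of the pin), upright steel pin of radius 3 mm, cap 66 mm above the origin. Origin: pin axis, saddle underside, 74 mm above the table. z up, +x to the back of the board (away from the robot), y along the rail. Posts stand 120 mm apart, in any order.
- flag_a_mid (a point): Point in flag a's plate: mid-plane, 34 mm out from the pin axis, at half height. White plastic plate, 4 mm thick, 46 mm tall (88 to 134 mm above the table), reaching 54 mm out from the pin axis; hinge barrel of radius 5.5 mm on the pin. y points out from the pin along the plate, z up, x normal to the plate on the solid-disc face.
- flag_b_mid (a point): Point in flag b's plate: mid-plane, 34 mm out from the pin axis, at half height. White plastic plate, 4 mm thick, 46 mm tall (88 to 134 mm above the table), reaching 54 mm out from the pin axis; hinge barrel of radius 5.5 mm on the pin. y points out from the pin along the plate, z up, x normal to the plate on the solid-disc face.
- flag_c_mid (a point): Point in flag c's plate: mid-plane, 34 mm out from the pin axis, at half height. White plastic plate, 4 mm thick, 46 mm tall (88 to 134 mm above the table), reaching 54 mm out from the pin axis; hinge barrel of radius 5.5 mm on the pin. y points out from the pin along the plate, z up, x normal to the plate on the solid-disc face.
- flag_d_mid (a point): Point in flag d's plate: mid-plane, 34 mm out from the pin axis, at half height. White plastic plate, 4 mm thick, 46 mm tall (88 to 134 mm above the table), reaching 54 mm out from the pin axis; hinge barrel of radius 5.5 mm on the pin. y points out from the pin along the plate, z up, x normal to the plate on the solid-disc face.
- bin_a: Grey open picking bin, 110 mm deep (x), 100 wide (y), 55 high, front cut down to 32 mm towards the robot; loose on the table on the robot's side of its own post, centre about 0.1 m from the pin. FULL: nine amber vials with white caps fill it. Vials reach 55 mm above the table. Origin: centre of its underside.
- bin_b: Grey open picking bin, 110 mm deep (x), 100 wide (y), 55 high, front cut down to 32 mm towards the robot; loose on the table on the robot's side of its own post, centre about 0.1 m from the pin. FULL: nine amber vials with white caps fill it. Vials reach 55 mm above the table. Origin: centre of its underside.
- bin_c: Grey open picking bin, 110 mm deep (x), 100 wide (y), 55 high, front cut down to 32 mm towards the robot; loose on the table on the robot's side of its own post, centre about 0.1 m from the pin. EMPTY. Vials reach 55 mm above the table. Origin: centre of its underside.
- bin_d: Grey open picking bin, 110 mm deep (x), 100 wide (y), 55 high, front cut down to 32 mm towards the robot; loose on the table on the robot's side of its own post, centre about 0.1 m from the pin. NOT FULL: a single vial left in a back corner, otherwise empty. Vials reach 55 mm above the table. Origin: centre of its underside.
- stock_bottle: Bystander: loose amber bottle, 54 mm across, 105 mm tall, standing behind the board. Origin: centre of its underside.
- powder_jar: Bystander: loose white jar, 60 mm across, 85 mm tall, standing behind the board. Origin: centre of its underside.
- mortar: Bystander: loose white mortar, 110 mm across the rim, 62 mm tall, standing left of the bins. Origin: centre of its underside.
- scale: Bystander: black pocket scale 125 x 75 x 19 mm with a steel pan, lying right of the bins. Origin: centre of its underside.

How it is judged:
At the end, for the whole second after the job is handed in: Flags of the full bins (a, b) within 0.22 rad of pi (solid disc to the robot's side), flags of the bins that are not full (c, d) within 0.22 rad of 0 (open ring), all flags at rest; bins, bottle, jar, mortar and scale within 15 mm of where they stood (value of joint each of flag_a, flag_b above 2.922 rad and value of joint each of flag_c, flag_d below 0.22 rad and velocity of joint flag_a between -0.05 and 0.05 rad/s and velocity of joint flag_b between -0.05 and 0.05 rad/s and velocity of joint flag_c between -0.05 and 0.05 rad/s and velocity of joint flag_d between -0.05 and 0.05 rad/s and distance of each of bin_a, bin_b, bin_c, bin_d, stock_bottle, powder_jar, mortar, scale from where it was at the start of the episode below 0.015 m); the robot touches nothing.
It fails at once if the amber bottle, white jar, mortar, pocket scale: one of them is moved more than 15 mm or lifted (distance of any of stock_bottle, powder_jar, mortar, scale from where it was at the start of the episode above 0.015 m).
It fails at once if a bin is moved more than 15 mm or lifted (distance of any of bin_a, bin_b, bin_c, bin_d from where it was at the start of the episode above 0.015 m).
It fails at once if a flag is gripped: the fingers touch it while the plate lies between them (grasp point within 4 mm of the plate's mid-plane) ((x of the grasp point in the frame of flag_a_mid between -0.004 and 0.004 m and y of the grasp point in the frame of flag_a_mid between -0.04 and 0.03 m and z of the grasp point in the frame of flag_a_mid between -0.035 and 0.035 m and contact force between the fingers and post_a above 0.3 N) or (x of the grasp point in the frame of flag_b_mid between -0.004 and 0.004 m and y of the grasp point in the frame of flag_b_mid between -0.04 and 0.03 m and z of the grasp point in the frame of flag_b_mid between -0.035 and 0.035 m and contact force between the fingers and post_b above 0.3 N) or (x of the grasp point in the frame of flag_c_mid between -0.004 and 0.004 m and y of the grasp point in the frame of flag_c_mid between -0.04 and 0.03 m and z of the grasp point in the frame of flag_c_mid between -0.035 and 0.035 m and contact force between the fingers and post_c above 0.3 N) or (x of the grasp point in the frame of flag_d_mid between -0.004 and 0.004 m and y of the grasp point in the frame of flag_d_mid between -0.04 and 0.03 m and z of the grasp point in the frame of flag_d_mid between -0.035 and 0.035 m and contact force between the fingers and post_d above 0.3 N)).
It also fails if it takes over 48 s, if anything falls off the work surface, if the arm or the gripper's body presses on something with over 40 N, if the wrist force passes 120 N, or if a joint passes its speed limit or range.

## Robot

A 6-joint arm with a two-finger parallel gripper is mounted at the origin on the work surface. World frame = base frame: x ahead of the robot, y to its left, z up, the work surface at z = 0. Lengths are in m, angles in rad, forces in N, time in s.
With the tool pointing down it reaches from about 0.3 to 0.85 m from the base axis. Payload 4.2 kg.
Tool frame: the origin (TCP) lies at the very end of the fingers, on their centre line; the grasp point (between the pads) lies 19 mm behind it; x points along the fingers, y is the direction in which the jaws open and shut, and the axes are right-handed (so a half turn about x gives the same grasp; the last joint's range is limited). The gripper opens to 91 mm and grips with 3 to 60 N. Pads are 32 mm wide; open, the fingers measure 118 mm over their backs; the gripper's body (76 mm by 178 mm) begins 60 mm behind the grasp point.
Start: joints at [1.139, 0.32, 1.565, -0, 1.257, -0.02], TCP at [0.23, 0.527, 0.214] pointing down, gripper open.
Joint ranges: [-3.11, 3.11], [-0.84, 2.01], [0.21, 2.61], [-1.34, 4.49], [0.05, 2.63], [-2.56, 2.56]. Speed limits (rad/s): [2.57, 2.57, 3.14, 3.14, 3.14, 3.14].

## Interface

Orientations are given as a unit quaternion [x, y, z, w].
In Python, from plant import r, viewer, sign_off, spotter gives the robot as it stands.
- The arm moves only by the shell command python3 -m inch 'ROWS' [FORCE]. ROWS is JSON, one flat list of numbers, 7 for each row, row after row: the shift along the tool's x, y, z in cm, then the turn, a rotation vector about the tool's x, y, z in rad, then the opening, from 0 (shut) to 1 (fully open). A call has 1 to 8 rows; each row shifts and turns the commanded pose from where the row before left it, along the tool's axes as they then stand; what a row does not reach is not made up. A row lasts 1/10 s, in which the tool goes at most 50 mm and 8.59 degrees, less where a joint would pass 70% of its speed; a pose out of reach is approached as far as the arm can. A call is refused whole if a number of a shift passes 5 or a number of a turn 0.15, either way. A call with a gripper value outside its range is refused whole. The fingers move at their own pace and stop on an object; FORCE is the grip in N (left out, the last holds). Time passes only in rows, so rows that do not move let the fingers close. It gives the time, the measured TCP pose, the force and the opening at its end, in the units of the state.
- r.sense(): the state, without advancing time (a new reading comes with each control period).
- viewer.camera(name): name is "scene" or "top" or "wrist"; returns a dict with "frame" (400x640x3 uint8, red, green, blue), "camera_matrix" (3x3 intrinsics, pixels), "pose" (4x4, takes a point from camera to world coordinates); the wrist camera has in their place "hand_eye" (4x4, takes a point from camera to tool coordinates, whose origin is the TCP and whose axes are the tool frame's). Camera axes: x right, y down, z forward; pixel columns grow to the right and rows downward; lengths in m; the calibration is good to about 2 mm. A picture is of the moment at which its call begins: read the wrist's pose just before it. There is no depth.
- sign_off(): hands the job in, once; it reports no verdict.
Trained networks look in a picture, given as the dict that the camera call returned (one of the last four; its "shot" number tells which), for a name from the list of things; names that differ only in an ending like _2 or _b are one class to them, and where a whole thing is asked for, a point or a joint stands for the part that bears it (a point fixed in the world has none). Each returns a list of dicts, best first, with "confidence" (0 to 1); they miss things now and then, are a little off and sometimes report something else, mostly with a low value. They report only what shows in the picture. A call takes as long as a camera call.
- spotter.masks_of(picture, query): "region" (400x640 bool, what is visible of it) and "box" ([centre column, centre row, width, height] in pixels, round what is visible of it).
- spotter.pinpoint(picture, query): "at" ([column, row] in pixels: a listed point, or the origin of a listed thing).
The state is a dict: "time_s": time; "qpos": joint angles; "qd": joint speeds; "tau": joint torques, N m; "eef_pos": TCP position; "tool_rot": TCP orientation; "force": force on the tool from outside, world axes, zero at the start; "torque": the same for the moment, N m; "gripper_width": opening from 0.0 (shut) to 1.0 (fully open).
Only numpy, scipy, OpenCV 4.12 (cv2) and the standard library are available. Lean on these libraries where they do the work, as an engineer would, in place of code of your own. Each camera call takes 0.05 s, during which the arm holds its last target.

## Working session

There is one attempt and no reset: what is moved stays moved. The work goes in short steps, Python scripts to look and compute and a shell command to move; the robot and the scene stay as the last step left them, time stands still between calls to the robot, and variables do not carry over. Pictures are saved under pics/ and viewed, and the job is handed in when it is done.

```bash
ls; mkdir -p pics; python3 - <<'E'
from plant import r, viewer, spotter
import cv2
s=r.sense(); print({k:s[k] for k in ('time_s','eef_pos','tool_rot','gripper_width','force')})
for n in ('scene','top'):
    p=viewer.camera(n); cv2.imwrite(f'pics/{n}0.png',p['frame'][:,:,::-1]); print(n,p['camera_matrix'],p['pose'])
E
```

```text
pics
{'time_s': 0.0, 'eef_pos': array([0.22996283, 0.52647787, 0.21312621]), 'tool_rot': array([ 0.14397513,  0.69230651, -0.14517789,  0.69203052]), 'gripper_width': 1.0002778762576578, 'force': array([ 0.53998285,  0.83751035, -0.16601545])}
scene [[490.32712333   0.         326.542003  ]
 [  0.         490.32712333 194.09969703]
 [  0.           0.           1.        ]] [[-0.74530929  0.5600568  -0.36173256  1.00730592]
 [ 0.66664699  0.63397385 -0.39199355  0.46781431]
 [ 0.00979033 -0.53330436 -0.84586678  1.08534056]
 [ 0.          0.          0.          1.        ]]
top [[409.04273324   0.         321.93683345]
 [  0.         409.04273324 198.41819414]
 [  0.           0.           1.        ]] [[-0.02214051 -0.99836265  0.05274297  0.51242699]
 [-0.99947723  0.02086031 -0.02470061  0.02215884]
 [ 0.02355993 -0.05326228 -0.99830259  1.26488368]
 [ 0.          0.          0.          1.        ]]
```

View pics/scene0.png

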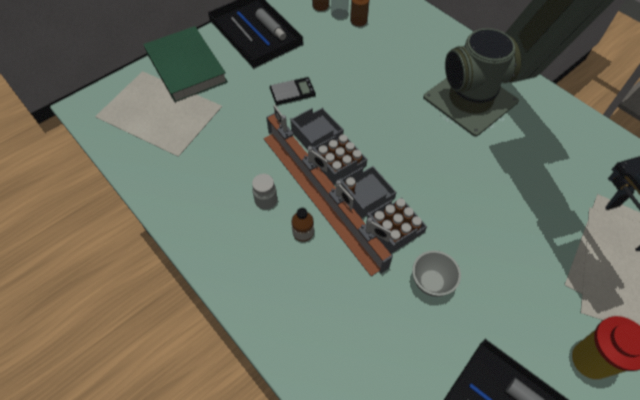

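View pics/top0.png

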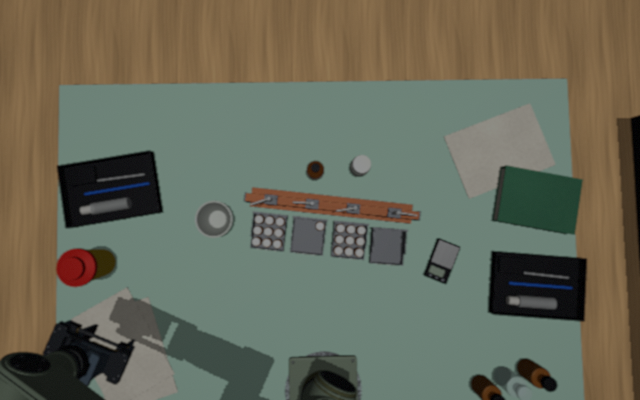

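```bash
python3 - <<'E'
import cv2
a=cv2.imread('pics/top0.png')[175:275,225:465]
cv2.imwrite('pics/topz.png',cv2.resize(a,(800,333),interpolation=cv2.INTER_CUBIC)*1)
a=cv2.imread('pics/scene0.png')[95:275,255:455]
cv2.imwrite('pics/scz.png',cv2.resize(a,(660,594),interpolation=cv2.INTER_CUBIC))
E
cat > h.py <<'E'
import numpy as np
def ray(p,uv,z,Tc=None):
    T=p['pose'] if Tc is None else Tc
    d=np.linalg.inv(p['camera_matrix'])@np.array([uv[0],uv[1],1.]); d=T[:3,:3]@d; o=T[:3,3]
    return o+d*(z-o[2])/d[2]
def proj(p,X,Tc=None):
    T=p['pose'] if Tc is None else Tc
    q=T[:3,:3].T@(np.array(X)-T[:3,3]); q=p['camera_matrix']@q; return q[:2]/q[2]
E
python3 - <<'E'
from plant import r, viewer, spotter
from h import *
p=viewer.camera('top'); 
for q,z in (('post_a',.074),('flag_a_mid',.111),('bin_a',0.),('mortar',0),('scale',0),('stock_bottle',0),('powder_jar',0)):
    for d in spotter.pinpoint(p,q): print('top',q,d['at'],round(d['confidence'],2),ray(p,d['at'],z).round(3))
p=viewer.camera('scene'); 
for q,z in (('post_a',.074),('flag_a_mid',.111)):
    for d in spotter.pinpoint(p,q): print('scene',q,d['at'],round(d['confidence'],2),ray(p,d['at'],z).round(3))
E
```

```text
top post_a [275.8, 198.7] 0.67 [0.577 0.127 0.074]
top post_a [393.0, 210.1] 0.6 [ 0.537 -0.214  0.074]
top post_a [313.4, 207.3] 0.53 [0.55  0.018 0.074]
top post_a [352.9, 203.5] 0.44 [ 0.559 -0.097  0.074]
top flag_a_mid [342.3, 211.3] 0.39 [ 0.536 -0.063  0.111]
top bin_a [349.3, 240.1] 0.9 [ 0.449 -0.091  0.   ]
top bin_a [270.9, 230.1] 0.8 [0.485 0.15  0.   ]
top bin_a [310.4, 231.5] 0.79 [0.478 0.029 0.   ]
top bin_a [386.3, 243.9] 0.57 [ 0.434 -0.205  0.   ]
top bin_a [391.4, 211.6] 0.45 [ 0.534 -0.224  0.   ]
top mortar [219.1, 219.5] 0.9 [0.521 0.308 0.   ]
top scale [439.2, 258.3] 0.75 [ 0.386 -0.368  0.   ]
top stock_bottle [315.0, 167.4] 0.79 [0.676 0.01  0.   ]
top stock_bottle [360.0, 167.0] 0.51 [ 0.675 -0.13   0.   ]
top powder_jar [358.2, 168.4] 0.78 [ 0.671 -0.124 -0.   ]
top powder_jar [317.3, 169.4] 0.15 [0.67  0.003 0.   ]
scene post_a [342.5, 196.0] 0.77 [0.549 0.029 0.074]
scene post_a [368.5, 236.8] 0.75 [0.58  0.15  0.074]
scene post_a [307.3, 162.6] 0.53 [ 0.548 -0.104  0.074]
scene post_a [286.9, 131.9] 0.51 [ 0.524 -0.215  0.074]
scene post_a [384.2, 230.9] 0.34 [0.542 0.164 0.074]
scene flag_a_mid [320.9, 163.1] 0.66 [ 0.541 -0.06   0.111]
```

View pics/topz.png

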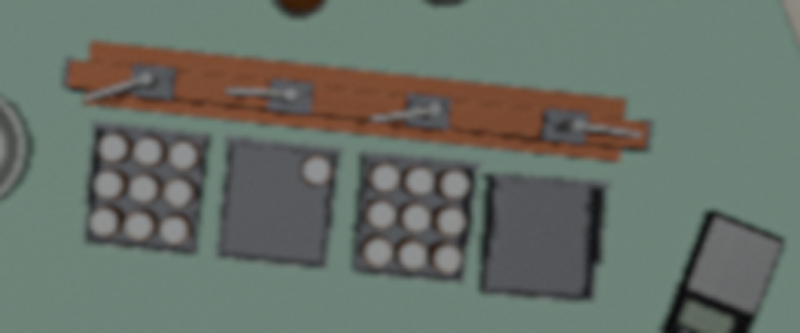

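View pics/scz.png

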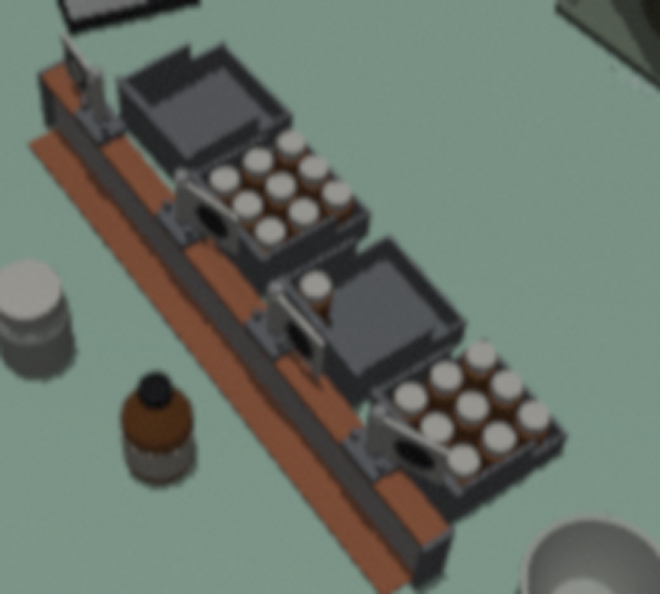

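```bash
python3 - <<'E'
from plant import r, viewer, spotter
from h import *
p=viewer.camera('top')
c=np.array([(148,78),(289,95),(433,109),(566,125)])/3.3333+[225,175]
t=np.array([(88,101),(228,92),(372,120),(640,134)])/3.3333+[225,175]
C=np.array([ray(p,u,.14) for u in c]);T=np.array([ray(p,u,.134) for u in t])
print(C.round(3),np.linalg.norm(np.diff(C,axis=0),axis=1))
rd=C[0]-C[3]; yaw=np.arctan2(-rd[0],rd[1]); print('yaw',yaw)  # +y axis dir = (-sin,cos)
for a,b in zip(C,T):
    d=b-a; ang=np.arctan2(-d[0],d[1])-yaw; print('len',np.linalg.norm(d[:2]).round(3),'flag angle',ang.round(2),b.round(3))
# refined posts
n=np.arange(4); m=C.mean(0); y=np.array([-np.sin(yaw),np.cos(yaw),0])
P=np.array([m+y*0.12*(1.5-i) for i in n]); print('posts',P.round(4))
for X in P: print(proj(p,[X[0],X[1],.14]).round(1))
# bins corner
E
```

```text
[[ 0.575  0.139  0.14 ]
 [ 0.558  0.023  0.14 ]
 [ 0.544 -0.096  0.14 ]
 [ 0.529 -0.206  0.14 ]] [0.11698553 0.11961684 0.11114228]
yaw -0.13325438853914268
len 0.053 flag angle 0.47 [0.557 0.189 0.134]
len 0.051 flag angle 0.06 [0.562 0.073 0.134]
len 0.051 flag angle 0.29 [ 0.536 -0.046  0.134]
len 0.064 flag angle 3.14 [ 0.52  -0.269  0.134]
posts [[ 0.5755  0.1433  0.14  ]
 [ 0.5596  0.0243  0.14  ]
 [ 0.5436 -0.0946  0.14  ]
 [ 0.5277 -0.2136  0.14  ]]
[267.7 198.2]
[311.1 203.1]
[354.4 208. ]
[397.5 212.8]
```

```bash
python3 - <<'E'
from plant import r, viewer, spotter
from scipy.spatial.transform import Rotation as R
import numpy as np
np.set_printoptions(suppress=True,precision=4)
s=r.sense(); M=R.from_quat(s['tool_rot']).as_matrix(); print(s['time_s'],s['eef_pos']);print(M)
p=viewer.camera('wrist'); print(p['hand_eye'],p['camera_matrix'])
yaw=-.133
# target: tool x down, tool y along +- board x or y
for k in range(4):
    a=yaw+k*np.pi/2; ty=np.array([np.cos(a),np.sin(a),0]); tx=np.array([0,0,-1.]); tz=np.cross(tx,ty)
    G=np.array([tx,ty,tz]).T; print(k,R.from_matrix(M.T@G).as_rotvec())
print(M.T@(np.array([.46,-.03,.33])-s['eef_pos'])*100)
E
```

```text
0.7 [0.2302 0.5269 0.214 ]
[[ 0.0001  0.4003  0.9164]
 [ 0.0002  0.9164 -0.4003]
 [-1.      0.0002 -0.    ]]
[[-0.0008 -0.2825  0.9593 -0.171 ]
 [ 1.     -0.001   0.0005 -0.0006]
 [ 0.0009  0.9593  0.2825 -0.0802]
 [ 0.      0.      0.      1.    ]] [[276.089    0.     319.1981]
 [  0.     276.089  206.0242]
 [  0.       0.       1.    ]]
0 [ 1.292  -0.0001 -0.0001]
1 [-0.2788  0.     -0.0002]
2 [-1.8496  0.0001 -0.0001]
3 [ 2.8628 -0.0002 -0.    ]
[-11.6055 -41.8366  43.3555]
```

```bash
python3 -m inch '[0,0,0,-0.14,0,0,0, 0,0,0,-0.139,0,0,0, -0.4,-4.3,2.2,0,0,0,0, -0.4,-4.3,2.2,0,0,0,0, -0.4,-4.3,2.2,0,0,0,0, -0.4,-4.3,2.2,0,0,0,0, -0.4,-4.3,2.2,0,0,0,0, -0.4,-4.3,2.2,0,0,0,0]'
python3 -m inch '[-0.4,-4.3,2.2,0,0,0,0, -0.4,-4.3,2.2,0,0,0,0, -0.4,-4.3,2.2,0,0,0,0, -0.4,-4.3,2.2,0,0,0,0, -0.4,-4.3,2.2,0,0,0,0, -0.4,-4.3,2.2,0,0,0,0, 0,0,0,0,0,0,0]'
cat >> h.py <<'E'
from scipy.spatial.transform import Rotation as Rot
yaw=-.133; m=np.array([.5516,-.0352])
BX=np.array([np.cos(yaw),np.sin(yaw)]);BY=np.array([-np.sin(yaw),np.cos(yaw)])
def tob(w): d=np.array(w)[:2]-m; return np.array([d@BX,d@BY])
def tow(b,z): 
    q=m+b[0]*BX+b[1]*BY; return np.array([q[0],q[1],z])
def wristT(s,p):
    T=np.eye(4);T[:3,:3]=Rot.from_quat(s['tool_rot']).as_matrix();T[:3,3]=s['eef_pos'];return T@p['hand_eye']
E
python3 - <<'E'
from plant import r, viewer, spotter
from h import *
import cv2
np.set_printoptions(suppress=True,precision=4)
s=r.sense(); p=viewer.camera('wrist'); cv2.imwrite('pics/w1.png',p['frame'][:,:,::-1])
print(s['time_s'],s['eef_pos'],tob(s['eef_pos']),Rot.from_quat(s['tool_rot']).as_matrix(),s['gripper_width'],s['force'],s['qpos'])
T=wristT(s,p)
for q,z in (('post_a',.074),('flag_a_mid',.111)):
    for d in spotter.pinpoint(p,q): w=ray(p,d['at'],z,T);print(q,d['at'],round(d['confidence'],2),w,tob(w))
E
```

```text
time_s: 1.55
eef_pos: [0.3271, 0.252, 0.2384]
tool_rot: [0.047, 0.705, -0.046, 0.706]
force: [1.0, 0.8, 0.3]
gripper_width: 0.331
time_s: 2.25
eef_pos: [0.4253, -0.0244, 0.2625]
tool_rot: [0.049, 0.704, -0.05, 0.706]
force: [-0.5, 1.3, 0.0]
gripper_width: 0.002
2.25 [ 0.4253 -0.0244  0.2625] [-0.1266 -0.006 ] [[ 0.0023  0.1398  0.9902]
 [-0.0023  0.9902 -0.1398]
 [-1.     -0.002   0.0026]] 0.0019810256321383395 [-0.4793  1.3294  0.0206] [-0.0825  0.0492  1.7859 -0.0022  1.304  -1.5125]
post_a [446.2, 272.5] 0.94 [0.5774 0.1408 0.074 ] [0.0022 0.1778]
post_a [201.0, 274.6] 0.76 [ 0.5306 -0.2152  0.074 ] [ 0.003  -0.1812]
```

View pics/w1.png

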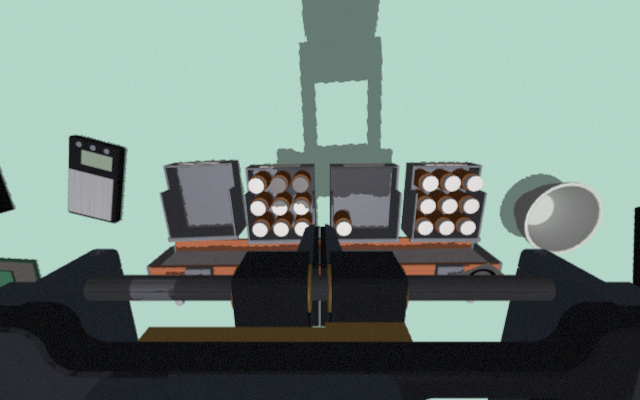

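```bash
python3 -m inch '[-1,0.3,4,0,0,0,0, -1,0.3,4,0,0,0,0, -1,0,4,0,0,0,0, 0,0,0,0,0,0,0]'
cat > look.py <<'E'
from plant import r, viewer, spotter
from h import *
import cv2,sys
np.set_printoptions(suppress=True,precision=4)
s=r.sense(); p=viewer.camera('wrist'); cv2.imwrite(f'pics/{sys.argv[1]}.png',p['frame'][:,:,::-1])
print(s['time_s'],s['eef_pos'],tob(s['eef_pos']),s['gripper_width'],s['force'])
T=wristT(s,p)
for i in range(4):
    print('pred cap',i,proj(p,tow([0,.18-.12*i],.14),T).round(0))
for q,z in (('post_a',.074),('flag_a_mid',.111)):
    for d in spotter.pinpoint(p,q): w=ray(p,d['at'],z,T);print(q,d['at'],round(d['confidence'],2),w,tob(w))
E
python3 look.py w2
```

```text
time_s: 2.8
eef_pos: [0.5473, -0.0276, 0.2919]
tool_rot: [0.046, 0.705, -0.046, 0.707]
force: [-1.6, 0.6, -0.5]
gripper_width: 0.003
2.8 [ 0.5473 -0.0276  0.2919] [-0.0052  0.0069] 0.0027308895678063417 [-1.5709  0.6024 -0.5375]
pred cap 0 [462. 198.]
pred cap 1 [363. 198.]
pred cap 2 [264. 198.]
pred cap 3 [165. 198.]
post_a [437.4, 187.6] 0.86 [0.5767 0.1401 0.074 ] [0.0016 0.177 ]
post_a [272.8, 185.5] 0.81 [ 0.5427 -0.0945  0.074 ] [-0.001  -0.0599]
post_a [188.6, 188.6] 0.78 [ 0.5313 -0.2155  0.074 ] [ 0.0038 -0.1814]
post_a [354.9, 189.9] 0.62 [0.5645 0.0219 0.074 ] [0.0053 0.0583]
flag_a_mid [291.7, 186.7] 0.59 [ 0.5403 -0.0631  0.111 ] [-0.0075 -0.0291]
```

View pics/w2.png

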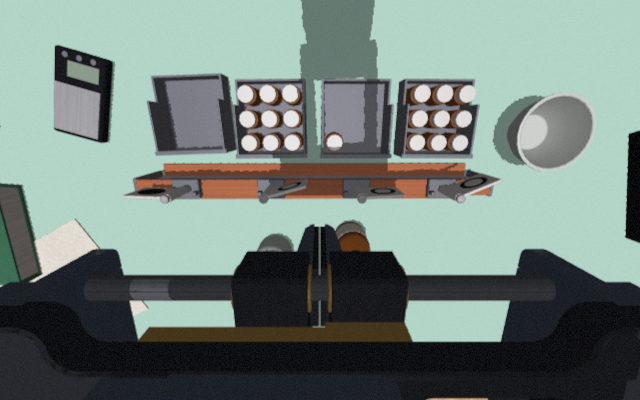

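```bash
python3 - <<'E'
from plant import r, viewer, spotter
from h import *
import cv2
s=r.sense(); p=viewer.camera('wrist'); T=wristT(s,p)
f=p['frame'][155:215,110:510][:,:,::-1]
cv2.imwrite('pics/w2z.png',cv2.resize(f,(800,120),interpolation=cv2.INTER_CUBIC))
f1=cv2.resize(f[:,:200],(800,240),interpolation=cv2.INTER_CUBIC);f2=cv2.resize(f[:,200:],(800,240),interpolation=cv2.INTER_CUBIC)
cv2.imwrite('pics/w2z.png',np.vstack([f1,f2]))
for t,c in (((500,177),(459,198)),((400,188),(361,198)),((307,180),(263,198)),((123,192),(165,198))):
    d=tob(ray(p,t,.134,T))-tob(ray(p,c,.14,T)); print(d,np.arctan2(-d[0],d[1]),np.hypot(*d))
E
```

```text
[-0.0246166   0.04876097] 0.4675139554858279 0.054622420865591464
[-0.0110768   0.04785482] 0.2274609388685606 0.049120044740629636
[-0.02094728  0.05306001] 0.37600239520943224 0.057045188437406094
[-0.00592024 -0.05352216] 3.0314275773191186 0.053848592764846395
```

View pics/w2z.png

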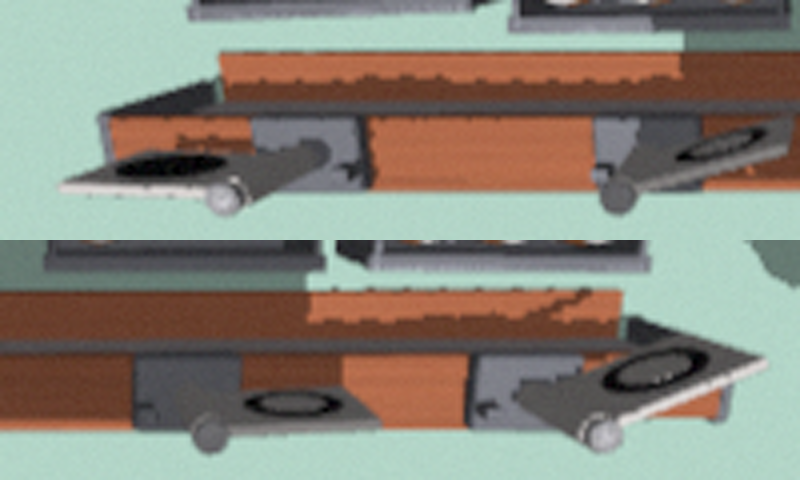

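```bash
python3 - <<'E'
import numpy as np
r=35
prev=np.array([24.,36.])
print(prev)
for th in np.linspace(.25,np.pi,15):
    s=2+16*abs(np.cos(th))+13.5*abs(np.sin(th))
    c=np.array([-r*np.sin(th)+s*np.cos(th), r*np.cos(th)+s*np.sin(th)])
    print(round(th,2),c.round(1),'dz,dy cm',((c-prev)/10).round(2)); prev=c
E
```

```text
[24. 36.]
0.25 [11.5 39.1] dz,dy cm [-1.25  0.31]
0.46 [ 4.6 41.3] dz,dy cm [-0.69  0.22]
0.66 [-3.5 41.7] dz,dy cm [-0.81  0.04]
0.87 [-12.1  39.9] dz,dy cm [-0.87 -0.18]
1.08 [-20.6  35.5] dz,dy cm [-0.85 -0.44]
1.28 [-28.   28.6] dz,dy cm [-0.74 -0.69]
1.49 [-33.5  19.6] dz,dy cm [-0.55 -0.91]
1.7 [-36.9  12.9] dz,dy cm [-0.34 -0.67]
1.9 [-39.6   7.5] dz,dy cm [-0.27 -0.54]
2.11 [-41.2   0.8] dz,dy cm [-0.16 -0.67]
2.32 [-41.2  -7. ] dz,dy cm [ 0.01 -0.78]
2.52 [-38.9 -15.2] dz,dy cm [ 0.22 -0.82]
2.73 [-34.3 -23.2] dz,dy cm [ 0.47 -0.8 ]
2.94 [-27.2 -30.1] dz,dy cm [ 0.71 -0.69]
3.14 [-18. -35.] dz,dy cm [ 0.92 -0.49]
```

```bash
python3 -m inch '[1,4.15,0.58,0,0,0,0, 1,4.15,0.58,0,0,0,0, 1,4.15,0.58,0,0,0,0, 1,4.15,0.58,0,0,0,0, 1,4.15,0.58,0,0,0,0, 3,0,0,0,0,0,0, 3,0,0,0,0,0,0, 0,0,0,0,0,0,0]'
python3 -c "
from plant import r
from h import *
s=r.sense();print(tob(s['eef_pos']),s['eef_pos'][2],s['force'])"
```

```text
time_s: 3.8
eef_pos: [0.5952, 0.1724, 0.178]
tool_rot: [0.045, 0.709, -0.047, 0.702]
force: [-0.1, 0.3, -0.6]
gripper_width: 0.003
[0.01567451 0.21152818] 0.17799737010525288 [-0.0780498   0.25882963 -0.55681999]
```

```bash
python3 -m inch '[0,0.3,0.9,0,0,0,0, 2.5,0,0,0,0,0,0, 2.5,0,0,0,0,0,0, 2,0,0,0,0,0,0, 0,0,0,0,0,0,0]'
cat > st.py <<'E'
from plant import r
from h import *
import sys
np.set_printoptions(suppress=True,precision=4)
s=r.sense();b=tob(s['eef_pos']);py=[.1775,.0585,-.061,-.181][int(sys.argv[1])]
print('rel pin mm',b[0]*1e3,(b[1]-py)*1e3,'z',s['eef_pos'][2],'F board',s['force'][:2]@BX,s['force'][:2]@BY,s['force'][2],'t',s['time_s'])
print('tool x',Rot.from_quat(s['tool_rot']).as_matrix()[:,0])
E
python3 st.py 0
```

```text
time_s: 4.3
eef_pos: [0.6085, 0.1738, 0.1115]
tool_rot: [0.047, 0.706, -0.047, 0.705]
force: [0.2, 0.2, -0.3]
gripper_width: -0.001
rel pin mm 28.663471344101314 37.24053361115395 z 0.11148468143942268 F board 0.2110180675683638 0.257208147940637 -0.2557049099625365 t 4.3
tool x [-0.0018 -0.0004 -1.    ]
```

```bash
python3 -m inch '[0,0.1,-0.9,0,0,0,0, 0,0.1,-0.8,0,0,0,0, 0,0.2,-0.7,0,0,0,0, 0,0,-0.8,0,0,0,0, 0,-0.2,-0.9,0,0,0,0, 0,-0.4,-0.85,0,0,0,0, 0,-0.7,-0.75,0,0,0,0, 0,-0.9,-0.55,0,0,0,0]'; python3 st.py 0
```

```text
time_s: 5.1
eef_pos: [0.5435, 0.1642, 0.112]
tool_rot: [0.047, 0.706, -0.047, 0.705]
force: [-0.0, -0.5, 0.3]
gripper_width: 0.002
rel pin mm -34.517474758184854 19.07185251474111 z 0.11196778273017316 F board 0.05491401030059818 -0.4656067383762969 0.314587611017763 t 5.1
tool x [-0.0003 -0.     -1.    ]
```

Tracking the plan (−33.5, 19.6). Continue.

```bash
python3 -m inch '[0,-0.7,-0.3,0,0,0,0, 0,-0.55,-0.25,0,0,0,0, 0,-0.65,-0.15,0,0,0,0, 0,-0.8,0,0,0,0,0, 0,-0.8,0.2,0,0,0,0, 0,-0.8,0.5,0,0,0,0, 0,-0.7,0.7,0,0,0,0, 0,-0.4,0.6,0,0,0,0]'; python3 st.py 0
```

```text
time_s: 5.9
eef_pos: [0.5509, 0.1084, 0.1119]
tool_rot: [0.047, 0.705, -0.047, 0.706]
force: [0.4, 0.3, 0.3]
gripper_width: 0.005
rel pin mm -19.721725364026476 -35.23427515528549 z 0.11193284023649003 F board 0.36537108769627813 0.3147779792509752 0.30295491516397177 t 5.9
tool x [ 0.0002 -0.0001 -1.    ]
```

```bash
python3 - <<'E'
from plant import viewer
import cv2
a=viewer.camera('top')['frame'][:,:,::-1][175:275,225:465]; cv2.imwrite('pics/t3.png',cv2.resize(a,(800,333),interpolation=cv2.INTER_CUBIC))
E
```

```text
(no output)
```

View pics/t3.png

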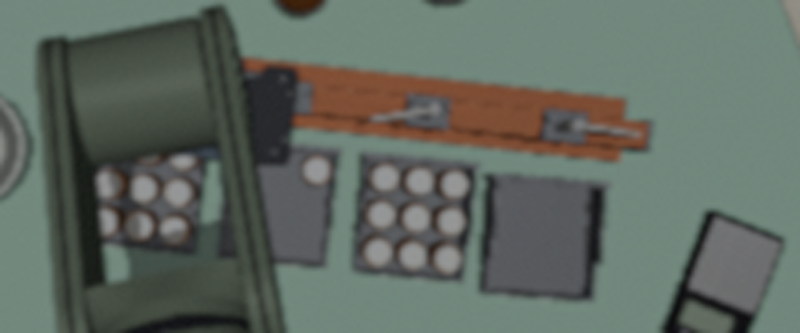

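```bash
python3 -m inch '[0,0,0.3,0,0,0,0, 0,0,0,0,0,0,0]'; python3 st.py 0; python3 -m inch '[0,0,0.2,0,0,0,0, 0,0,0,0,0,0,0]'; python3 st.py 0
```

```text
time_s: 6.15
eef_pos: [0.5523, 0.1087, 0.1116]
tool_rot: [0.047, 0.706, -0.047, 0.705]
force: [-2.8, -1.9, 0.2]
gripper_width: 0.007
rel pin mm -18.36677041270008 -34.7484140708402 z 0.11157900248784 F board -2.5263009117388626 -2.2290920071564444 0.18689888901026158 t 6.15
tool x [-0.0027 -0.0005 -1.    ]
time_s: 6.35
eef_pos: [0.5525, 0.1087, 0.1116]
tool_rot: [0.046, 0.708, -0.047, 0.703]
force: [-7.3, -0.9, 3.7]
gripper_width: 0.003
rel pin mm -18.153014721739044 -34.78763796584736 z 0.11157559374425152 F board -7.087502065237971 -1.8819966724196475 3.6682223743370037 t 6.35
tool x [-0.0059 -0.0007 -1.    ]
```

```bash
python3 -m inch '[0,0,-3,0,0,0,0, -4,0,0,0,0,0,0, -4,0,0,0,0,0,0, 0,-4.2,1.8,0,0,0,0, 0,-4.2,1.8,0,0,0,0, 0,-4.2,1.8,0,0,0,0, 0,-4.2,1.8,0,0,0,0, 0,0,0,0,0,0,0]'; python3 st.py 2;python3 look.py w4
```

```text
time_s: 7.15
eef_pos: [0.5766, -0.068, 0.1919]
tool_rot: [0.048, 0.704, -0.049, 0.707]
force: [0.4, 1.4, -0.3]
gripper_width: 0.005
rel pin mm 29.155296536608365 31.817538993878763 z 0.19192835100082167 F board 0.1875527737078816 1.4831329468166023 -0.3209854555929902 t 7.15
tool x [ 0.0033 -0.0024 -1.    ]
7.15 [ 0.5766 -0.068   0.1919] [ 0.0292 -0.0292] 0.0054052505195813765 [ 0.3826  1.4452 -0.321 ]
pred cap 0 [573. 188.]
pred cap 1 [428. 189.]
pred cap 2 [282. 189.]
pred cap 3 [137. 190.]
post_a [289.7, 178.6] 0.77 [ 0.5473 -0.0961  0.074 ] [ 0.0038 -0.0609]
post_a [516.0, 174.0] 0.73 [0.5753 0.1409 0.074 ] [0.0001 0.1777]
post_a [174.9, 180.4] 0.66 [ 0.5324 -0.2172  0.074 ] [ 0.0052 -0.183 ]
post_a [405.3, 175.9] 0.56 [0.5613 0.0253 0.074 ] [0.0016 0.0613]
flag_a_mid [322.0, 172.7] 0.67 [ 0.5395 -0.0608  0.111 ] [-0.0086 -0.027 ]
```

View pics/w4.png

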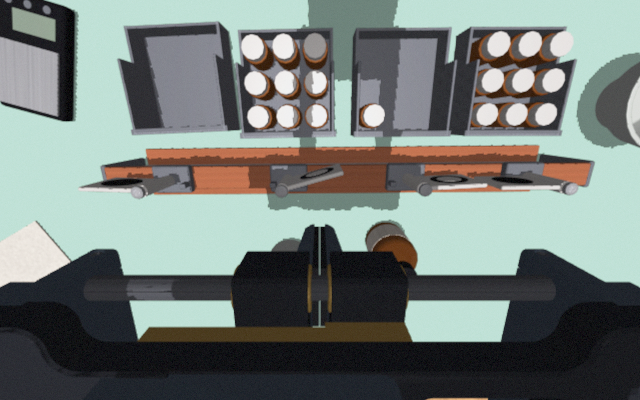

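```bash
python3 -m inch '[2,0.5,-0.2,0,0,0,0, 2,0,0,0,0,0,0, 2,0,0,0,0,0,0, 2,0,0,0,0,0,0, 0,0,0,0,0,0,0]'; python3 st.py 2
```

```text
time_s: 7.8
eef_pos: [0.5711, -0.0561, 0.1095]
tool_rot: [0.046, 0.708, -0.046, 0.704]
force: [-0.9, 0.4, 0.6]
gripper_width: 0.006
rel pin mm 22.091324785229848 42.90012976378138 z 0.10954230996948568 F board -0.9250541522168763 0.25715010129126165 0.5736779659639241 t 7.8
tool x [-0.0055  0.0011 -1.    ]
```

```bash
python3 -m inch '[0,0,0,0,0,0,0]'; python3 st.py 2
```

```text
time_s: 7.9
eef_pos: [0.5734, -0.0569, 0.1124]
tool_rot: [0.046, 0.705, -0.046, 0.706]
force: [-0.2, -1.0, 0.9]
gripper_width: 0.006
rel pin mm 24.456450610138866 42.409109682350234 z 0.11235244429395103 F board -0.07159732997941178 -1.0639393871972576 0.8502041442141153 t 7.9
tool x [ 0.0004  0.0003 -1.    ]
```

```bash
python3 -m inch '[0,-0.2,-0.7,0,0,0,0, 0,-0.1,-0.6,0,0,0,0, 0,0.2,-0.7,0,0,0,0, 0,0,-0.8,0,0,0,0, 0,-0.2,-0.9,0,0,0,0, 0,-0.4,-0.85,0,0,0,0, 0,-0.7,-0.75,0,0,0,0, 0,-0.9,-0.55,0,0,0,0]'; python3 st.py 2
```

```text
time_s: 8.7
eef_pos: [0.5112, -0.0736, 0.112]
tool_rot: [0.047, 0.706, -0.047, 0.705]
force: [-0.2, -0.3, -0.4]
gripper_width: 0.006
rel pin mm -34.97456291320854 17.611427005288732 z 0.11196680166817954 F board -0.1857404496221284 -0.3175160706851751 -0.4166561838419241 t 8.7
tool x [-0.0003  0.0001 -1.    ]
```

```bash
python3 -m inch '[0,-0.6,-0.2,0,0,0,0, 0,-0.5,-0.25,0,0,0,0, 0,-0.65,-0.15,0,0,0,0, 0,-0.8,0,0,0,0,0, 0,-0.8,0.2,0,0,0,0, 0,-0.8,0.5,0,0,0,0, 0,-0.7,0.7,0,0,0,0, 0,-0.4,0.6,0,0,0,0]'; python3 st.py 2;  python3 -m inch '[0,0,0.3,0,0,0,0, 0,0,0.2,0,0,0,0, 0,0,0,0,0,0,0]'; python3 st.py 2
```

```text
time_s: 9.5
eef_pos: [0.5199, -0.128, 0.1119]
tool_rot: [0.047, 0.705, -0.047, 0.706]
force: [-0.4, -0.1, 0.2]
gripper_width: 0.004
rel pin mm -19.110465993074193 -35.21690601183235 z 0.11188114966740069 F board -0.3501817146517741 -0.09779235018664012 0.17558004315718545 t 9.5
tool x [ 0.0003 -0.0002 -1.    ]
time_s: 9.8
eef_pos: [0.522, -0.1279, 0.1114]
tool_rot: [0.046, 0.708, -0.047, 0.704]
force: [-5.4, -2.3, 1.4]
gripper_width: 0.006
rel pin mm -17.088015063939817 -34.773545306959505 z 0.11138060756848824 F board -5.034769098569584 -3.0267470365520897 1.3625596274185945 t 9.8
tool x [-0.0055 -0.0001 -1.    ]
```

```bash
python3 -m inch '[0,0,-3.3,0,0,0,0, -4,0,0,0,0,0,0, -4,0,0,0,0,0,0, 0,-4.1,2.5,0,0,0,0, 0,-4.1,2.5,0,0,0,0, 0,-4.1,2.5,0,0,0,0, 0,0,0,0,0,0,0, 0,0,0,0,0,0,0]'; python3 st.py 3;python3 look.py w5
```

```text
time_s: 10.6
eef_pos: [0.5495, -0.2555, 0.1911]
tool_rot: [0.048, 0.706, -0.047, 0.705]
force: [0.0, 0.2, -0.7]
gripper_width: 0.001
rel pin mm 27.163893878272106 -37.60573616153795 z 0.19113874727453095 F board 0.004391990224545864 0.23506679003013853 -0.736401318861 t 10.6
tool x [-0.0008  0.0012 -1.    ]
10.6 [ 0.5495 -0.2555  0.1911] [ 0.0272 -0.2186] 0.0014814637717674047 [ 0.0355  0.2324 -0.7364]
pred cap 0 [801. 191.]
pred cap 1 [656. 191.]
pred cap 2 [511. 191.]
pred cap 3 [366. 192.]
post_a [581.7, 179.6] 0.7 [0.5625 0.0233 0.074 ] [0.0031 0.0594]
post_a [467.5, 176.5] 0.68 [ 0.5428 -0.0968  0.074 ] [-0.0005 -0.0622]
post_a [355.3, 181.1] 0.56 [ 0.5317 -0.2147  0.074 ] [ 0.0041 -0.1806]
flag_a_mid [446.0, 91.4] 0.6 [ 0.4574 -0.1351  0.111 ] [-0.0801 -0.1115]
flag_a_mid [450.8, 189.9] 0.57 [ 0.5441 -0.1312  0.111 ] [ 0.0053 -0.0961]
```

View pics/w5.png

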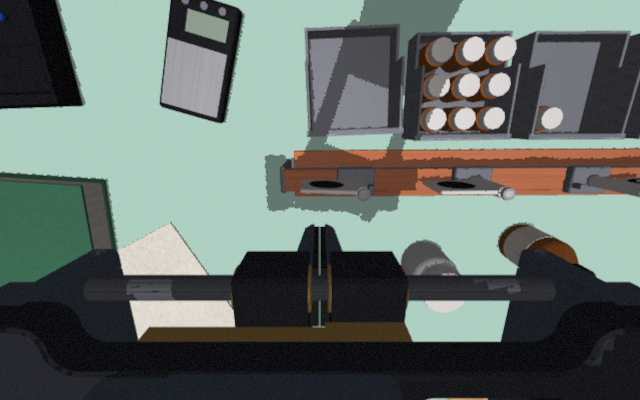

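```bash
python3 -m inch '[2,0,0,0,0,0,0, 2,0,0,0,0,0,0, 2,0,0,0,0,0,0, 2,0,0,0,0,0,0, 0,0,0,0,0,0,0, 0,0,0,0,0,0,0]'; python3 st.py 3
```

```text
time_s: 11.35
eef_pos: [0.5495, -0.2544, 0.1126]
tool_rot: [0.047, 0.705, -0.046, 0.706]
force: [0.1, -0.1, 0.4]
gripper_width: 0.002
rel pin mm 26.966782892771512 -36.51122996778586 z 0.11256465123519996 F board 0.10493158760715353 -0.09770992665732864 0.3660487159290416 t 11.35
tool x [ 0.0003  0.0001 -1.    ]
```

Mirrored sweep.

```bash
python3 -m inch '[0,-0.1,-0.8,0,0,0,0, 0,-0.1,-0.75,0,0,0,0, 0,-0.2,-0.7,0,0,0,0, 0,0,-0.8,0,0,0,0, 0,0.2,-0.9,0,0,0,0, 0,0.4,-0.85,0,0,0,0, 0,0.7,-0.75,0,0,0,0, 0,0.9,-0.55,0,0,0,0]'; python3 st.py 3
```

```text
time_s: 12.15
eef_pos: [0.4904, -0.2286, 0.1119]
tool_rot: [0.047, 0.706, -0.047, 0.705]
force: [0.0, -0.4, 1.0]
gripper_width: 0.003
rel pin mm -34.965925160588625 -18.809692719849032 z 0.11190776311816178 F board 0.10429209204732134 -0.4251338168377113 1.0395112383233562 t 12.15
tool x [-0.0003  0.0003 -1.    ]
```

```bash
python3 -m inch '[0,0.7,-0.2,0,0,0,0, 0,0.5,-0.25,0,0,0,0, 0,0.65,-0.15,0,0,0,0, 0,0.8,0,0,0,0,0, 0,0.8,0.2,0,0,0,0, 0,0.8,0.5,0,0,0,0, 0,0.7,0.7,0,0,0,0, 0,0.4,0.6,0,0,0,0]'; python3 st.py 3;  python3 -m inch '[0,0,0.3,0,0,0,0, 0,0,0.2,0,0,0,0, 0,0,0,0,0,0,0]'; python3 st.py 3
```

```text
time_s: 12.95
eef_pos: [0.5133, -0.1774, 0.1119]
tool_rot: [0.047, 0.705, -0.047, 0.706]
force: [-0.3, 0.3, -0.2]
gripper_width: 0.003
rel pin mm -19.1476284070804 35.00295494447433 z 0.11190429661573882 F board -0.3402655301533535 0.2703703980180196 -0.18564074328422075 t 12.95
tool x [ 0.0003  0.0002 -1.    ]
time_s: 13.25
eef_pos: [0.5155, -0.1779, 0.1114]
tool_rot: [0.048, 0.707, -0.046, 0.704]
force: [-3.9, 2.9, 1.5]
gripper_width: 0.002
rel pin mm -16.82155165564151 34.72783532078877 z 0.1113991937226145 F board -4.286845498742198 2.3953227633372456 1.4702757214648168 t 13.25
tool x [-0.0046  0.0022 -1.    ]
```

```bash
python3 -m inch '[0,0,-3.5,0,0,0,0, -4,0,0,0,0,0,0, 0,4.8,0,0,0,0,0, 0,4.8,0,0,0,0,0, 0,4.8,0,0,0,0,0, 0,4.8,0,0,0,0,0, 0,4.8,0,0,0,0,0, 0,0,0,0,0,0,0]'; python3 -m inch '[4,0,0,0,0,0,0, 0,0,0,0,0,0,0, 0,0,0,0,0,0,0]'; python3 st.py 1
```

```text
time_s: 14.05
eef_pos: [0.5155, 0.0685, 0.1521]
tool_rot: [0.046, 0.705, -0.044, 0.706]
force: [-0.1, -0.6, 0.7]
gripper_width: 0.003
time_s: 14.35
eef_pos: [0.5141, 0.063, 0.1118]
tool_rot: [0.047, 0.706, -0.047, 0.705]
force: [0.1, -0.1, -0.1]
gripper_width: 0.003
rel pin mm -50.15132302169067 33.817446572274996 z 0.11184456126196336 F board 0.07214350392952204 -0.09016964035637895 -0.13353138035232798 t 14.35
tool x [-0.0014 -0.0003 -1.    ]
```

Press d home, stopping at about −17.

```bash
python3 -m inch '[0,0,0.8,0,0,0,0, 0,0,0.8,0,0,0,0, 0,0,0.8,0,0,0,0, 0,0,0.5,0,0,0,0, 0,0,0.3,0,0,0,0, 0,0,0.2,0,0,0,0, 0,0,0,0,0,0,0]'; python3 st.py 1
```

```text
time_s: 15.05
eef_pos: [0.5461, 0.0594, 0.1117]
tool_rot: [0.047, 0.707, -0.047, 0.704]
force: [-4.9, 0.0, 3.8]
gripper_width: 0.004
rel pin mm -17.952148850863257 34.55109623577789 z 0.1116889437716634 F board -4.8986829878024265 -0.6411162735884048 3.848568249175441 t 15.05
tool x [-0.0045  0.0003 -1.    ]
```

Stop felt. Retreat, raise and inspect from above.

```bash
python3 -m inch '[0,0,-3.3,0,0,0,0, -4,0,0,0,0,0,0, -4,0,0,0,0,0,0, -4,-2.5,2,0,0,0,0, -4,-3,3,0,0,0,0, -2,-3,3,0,0,0,0, 0,0,0,0,0,0,0, 0,0,0,0,0,0,0]'; python3 look.py w6
python3 - <<'E'
import cv2,numpy as np
f=cv2.imread('pics/w6.png')[150:220,100:540]
cv2.imwrite('pics/w6z.png',np.vstack([cv2.resize(f[:,:220],(800,255),interpolation=cv2.INTER_CUBIC),cv2.resize(f[:,220:],(800,255),interpolation=cv2.INTER_CUBIC)]))
E
```

```text
time_s: 15.85
eef_pos: [0.5795, -0.0263, 0.285]
tool_rot: [0.048, 0.706, -0.047, 0.706]
force: [-0.6, 0.9, -0.5]
gripper_width: 0.004
15.85 [ 0.5795 -0.0263  0.285 ] [0.0264 0.0125] 0.003975094666883313 [-0.5962  0.8533 -0.4938]
pred cap 0 [465. 173.]
pred cap 1 [361. 173.]
pred cap 2 [257. 174.]
pred cap 3 [152. 174.]
post_a [176.5, 168.9] 0.8 [ 0.5314 -0.2197  0.074 ] [ 0.0044 -0.1855]
post_a [265.4, 168.6] 0.78 [ 0.5476 -0.0975  0.074 ] [ 0.0043 -0.0623]
post_a [436.3, 165.9] 0.6 [0.5758 0.1375 0.074 ] [0.0011 0.1744]
post_a [353.3, 168.5] 0.57 [0.5639 0.0233 0.074 ] [0.0045 0.0596]
flag_a_mid [233.4, 173.1] 0.88 [ 0.5431 -0.1306  0.111 ] [ 0.0043 -0.0956]
```

View pics/w6.png

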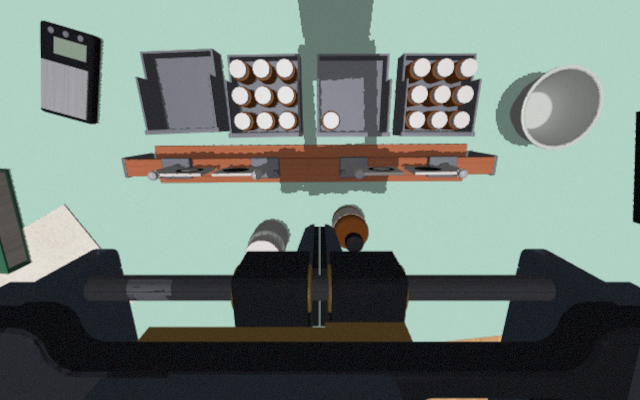

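View pics/w6z.png

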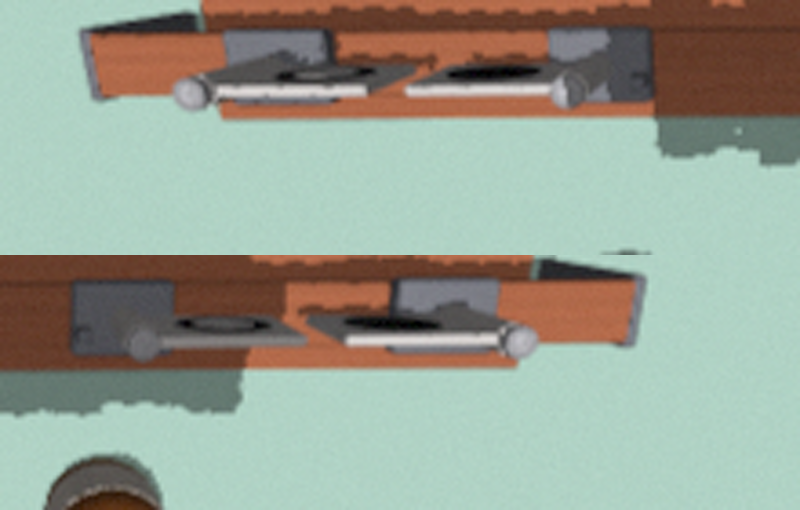

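The picture shows all four plates flat along the rail: the c ring at (188,171), the a disc at (234,169), the d ring at (382,169) and the b disc at (430,169). The bins, mortar and scale look unmoved.

```bash
python3 -c "
from plant import sign_off,r
print(sign_off(), r.sense()['time_s'])"
```

```text
the job is handed in; nothing more can be done
the job is handed in; nothing more can be done
```

All four flags are pushed home and the job is handed in; the robot clock read 15.9 s at the last look, against the 48 s limit. I pushed with the closed fingertips only. Both full bins' flags (a and b) were swept round to the solid disc. Empty bin c's flag went back to the open ring, and nearly empty bin d's flag was pressed against its ring stop.

- **At the stops:** each flag met its stop with about 5–8 N of resistance. The finger then stood 17–18 mm from the pin line, where I had calculated it should be.
- **Last wrist picture:** all four plates lay flat along the rail with the correct symbol showing, and the arm was clear of everything.
- **Bins and other items:** the bins, bottle, jar, mortar and scale looked unmoved in that picture. I judged this by eye and did not measure it.
- **Disagreements:** the network that locates flag points found only one or two of the four flags in each picture, so I read the flag angles from the images myself. The top and wrist cameras disagreed by about 0.1–0.2 rad on the starting angles of a and d, which did not matter because every flag was pushed until it hit its stop.

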